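Weigh the coin cassette, dock it and latch it with the ball knob

ROBOT

A 6-joint arm with a two-finger parallel gripper is mounted at the origin on the work surface. World frame = base frame: x ahead of the robot, y to its left, z up, the work surface at z = 0. Lengths are in m, angles in rad, forces in N, time in s.
With the tool pointing down it reaches from about 0.4 to 0.825 m from the base axis. Payload 7 kg.
Tool frame: the origin (TCP) lies between the finger pads; the fingertips stand 8 mm ahead of it and the grasp point (between the pads) lies 11 mm behind it (arm.finger_overhang is the distance from the TCP to the fingertips, in m); z points along the fingers, y is the line along which they close (so a half turn about z gives the same grasp; the last joint's range is limited). The gripper opens to 88 mm and grips with 3 to 60 N. Pads are 19 mm wide; open, the fingers measure 130 mm over their backs; the gripper's body (78 mm by 193 mm) begins 47 mm behind the grasp point.
Start: joints at [-1.035, 0.359, 0.012, 0, -1.224, -0.288], TCP at [0.166, -0.654, 0.235] pointing down, gripper open.
Joint ranges: [-3.07, 3.07], [-1.43, 2.12], [-1.02, 1.25], [-3.03, 1.67], [-3.05, -0], [-3.03, 3.03]. Speed limits (rad/s): [2.39, 2.39, 3.01, 3.14, 3.14, 3.14].

INTERFACE

Orientations are given as [roll, pitch, yaw] about the fixed x, y, z axes, in that order (R = Rz(yaw) Ry(pitch) Rx(roll)).
In Python, from station import arm gives the robot as it stands.
- The arm moves only by the tool move_arm, never from a script. Its argument "rows" is text: rows parted by semicolons, each of 7 numbers parted by spaces: the turn, a rotation vector about the tool's x, y, z in degrees, then the shift along the tool's x, y, z in m, then the finger opening in m, from 0 to 0.0876. A call has 1 to 8 rows; each row shifts and turns the commanded pose from where the row before left it, along the tool's axes as they then stand; what a row does not reach is not made up. A row lasts 1/8 s, in which the tool goes at most 62.5 mm and 10.7 degrees, less where a joint would pass 70% of its speed; a pose out of reach is approached as far as the arm can. A call is refused whole if a number of a shift passes 0.0625 or a number of a turn 10.7, either way. A call with a gripper value outside its range is refused whole. The fingers move at their own pace and stop on an object; "squeeze" is the grip in N (left out, the last holds). Time passes only in rows, so rows that do not move let the fingers close. It gives the time, the measured TCP pose, the force, the opening and the grip force at its end, in the units of the state.
- arm.get_state(): the state, without advancing time (a new reading comes with each control period).
- arm.grab_frame(name): name is "scene" or "top" or "wrist"; returns (picture, depth): 420x560x3 uint8, blue, green, red; 420x560 float32, m along the optical axis (not along the pixel's ray), 0 where there is no reading.
- arm.camera_model(name): a dict with "mtx" (3x3 intrinsics, pixels), "k1" (the pictures are not rectified: a ray, as slopes to the right and down, at radius r is drawn at 1 + k1 r^2 times it, then the intrinsics apply), "camera_from_world" (4x4, takes a point from world to camera coordinates); the wrist camera has in their place "mount" (4x4, takes a point from camera to tool coordinates, whose origin is the TCP and whose axes are the flange's). Camera axes: x right, y down, z forward; pixel columns grow to the right and rows downward; lengths in m; the calibration is good to about 2 mm. A picture is of the moment at which its call begins: read the wrist's pose just before it. camera_model takes no time and is no camera call.
- arm.job_done(): hands the job in; it is judged then, once.
The state is a dict: "t": time; "q": joint angles; "qd": joint speeds; "joint_efforts": joint torques, N m; "eef_pos": TCP position; "ee_rot": TCP orientation; "force": force on the tool from outside, world axes, zero at the start; "moment": the same for the moment, N m; "width": finger opening in m; "gripper_force": force on a finger pad.
Only numpy, scipy, OpenCV 4.12 (cv2) and the standard library are available. Lean on these libraries where they do the work, as an engineer would, in place of code of your own. Each camera call takes 0.05 s, during which the arm holds its last target. There are 200 camera calls.

TASK

Turn the black ball knob on the coin machine's dock to swing its latch arm fully open, then take the coin cassette off its sloping rest, stand it upright on the bench scale and let go so that it can be weighed. Then take it again by the grip tab on its top, set it down fully into the dock with its toe towards the knob, and turn the ball knob back until the latch arm is home over the toe. Move the latch arm only by its ball, never by pushing the arm itself, do not drop or topple the cassette, and leave the other things on the counter where they are.

Things in the scene. Friction and masses are not known exactly. Their poses are not given: they have to be found in the camera images.
- ball_knob (a joint): angle of the ball knob with its latch arm, rad. 0: home, the arm points from the knob over the bay (dock +x). It grows anticlockwise seen from above, the arm swinging to the dock's +y side, to a stop at 1.45 (fully open; the bay is free from about 1.1). It starts nearly home. Stiff: 0.25 N m of friction, heavier if turned fast, no spring, it stays where it is left
- ball_center (a point): centre of the smooth, slippery black ball of the knob, 50 mm across, on a vertical 20 mm stem in front of the bay, 100 mm above the counter. It must be gripped firmly (about 40 N or more) across its widest part: the ball sits on a soft spring, up to 28 mm of dip, so fingers that close above its middle push it down and slip off. The latch arm's top is 59 mm under the centre
- latch_arm (a point): point on the top face of the flat steel latch arm that is fixed under the ball and turns with it, on its middle line 60 mm from the knob's axis, 41 mm above the counter; point x runs along the arm to its tip. The arm is 78 x 20 x 8 mm, from 8 mm behind the axis to 70 mm in front, its underside 33 mm above the counter. Home, it passes 5 mm over the docked cassette's toe and bars the bay from above
- dock: dock, fixed. Origin on the counter under the bay's centre; x points from the knob to the bay's back wall. Base plate 8 mm thick, x = -140 to +44 mm, 100 mm wide. Bay: inner faces of side walls at y = -34 and +34 mm, of the back wall at x = +29 mm, walls 50 mm high plus flared lips to 67 mm; two 28 mm high stops at x = -37 to -29 mm with a 48 mm gap for the toe. Knob axis at x = -100 mm
- bay_floor (a point): centre of the bay's floor, 8 mm above the counter: the docked cassette has its origin here, with its x along the dock's x (its toe towards the knob)
- cassette: grey coin cassette, about 0.4 kg, loose: box 50 (x) x 60 (y) x 110 mm (z), origin at the centre of its underside. A steel toe 20 mm long, 36 wide, 20 high sticks out at the foot of its front (-x) face. A black grip tab 14 mm thick (x), 50 wide (y), 30 high stands on its top. It starts lying back on the rest, its z axis 60 degrees off upright, its top away from the robot, its front face up
- cassette_grip (a point): middle of the upper part of the cassette's grip tab, 128 mm above the cassette's underside
- cassette_toe (a point): tip of the cassette's toe, 45 mm in front of (-x of) the cassette's origin and 10 mm above its underside
- rest: sloping rest for the cassette, fixed, 50 mm wide (narrower than the cassette, whose sides are free), on a 150 x 70 mm foot. Origin on the counter at the centre of the foot; its slope rises along its x at 30 degrees to the counter, to about 80 mm, with a lip 25 mm high at its low end
- scale: bench scale, fixed: 170 x 170 mm, with a 150 x 150 mm steel plate whose top is 50 mm above the counter, and a display bar along its +x side from x = 85 to 115 mm, up to 58 mm high. Origin on the counter under the plate's centre, z up
- coin_stack_a: bystander: upright stack of coins, 25 mm across, 60 mm tall, loose, in front of and beside the dock; origin at the centre of its underside
- coin_stack_b: bystander: a second stack of coins like the first, on the other side of the dock
- stamp: bystander: wooden hand stamp, 40 mm across, 85 mm tall, loose, behind the dock; origin at the centre of its underside
- ink_pad: bystander: flat ink pad, 75 x 110 x 18 mm, loose, behind the dock; origin at the centre of its underside
- note_brick: bystander: banded block of notes, 75 x 150 x 30 mm, loose, towards the back; origin at the centre of its underside
- calculator: bystander: calculator, 150 x 95 x 20 mm, loose, towards the back; origin at the centre of its underside
Mind the look-alikes: they are no part of the job. Leave any blue or purple look-alike of the cassette alone.

How it is judged:
By the outcome, as a careful person would: the job done as asked, in the order asked, and still so for the second after the job is handed in, with the robot touching nothing.
It also fails if it takes over 72 s, if anything falls off the work surface, if the arm or the gripper's body presses on something with over 40 N, if the wrist force passes 120 N, or if a joint passes its speed limit or range.

## Working session

There is one attempt and no reset: what is moved stays moved. The work goes in short steps, Python scripts to look and compute and a tool call to move; the robot and the scene stay as the last step left them, time stands still between calls to the robot, and variables do not carry over. Pictures are saved under pics/ and viewed, at most 10 in all, crops included, and the job is handed in when it is done.

Besides the shell and the picture viewer there is one more tool, called as a command line: name --argument value ..., lists and objects as JSON in quotes. move_arm: Moves the arm, as the interface text tells. Its arguments: {"type":"object","properties":{"rows":{"type":"string"},"squeeze":{"type":"number"}},"required":["rows"]}

```bash
mkdir -p pics
cat > h.py <<'E'
import numpy as np, cv2
from station import arm
from scipy.spatial.transform import Rotation as R
def tcp(s=None):
    s=s or arm.get_state(); T=np.eye(4); T[:3,:3]=R.from_euler('xyz',s['ee_rot']).as_matrix(); T[:3,3]=s['eef_pos']; return T
def cam(name,T=None):
    m=arm.camera_model(name); K=np.array(m['mtx'])
    W=np.linalg.inv(np.array(m['camera_from_world'])) if name!='wrist' else (tcp() if T is None else T)@np.array(m['mount'])
    return K,m['k1'],W
def rays(name,uv,T=None):
    K,k1,W=cam(name,T); uv=np.atleast_2d(np.float64(uv))
    n=cv2.undistortPoints(uv.reshape(-1,1,2),K,np.array([k1,0,0,0,0.])).reshape(-1,2)
    return W, np.c_[n,np.ones(len(n))]
def at_z(name,uv,z,T=None):
    W,d=rays(name,uv,T); d=d@W[:3,:3].T; o=W[:3,3]
    return o+d*((z-o[2])/d[:,2])[:,None]
def by_depth(name,uv,dep,T=None):
    W,d=rays(name,uv,T); uv=np.atleast_2d(uv).astype(int); z=dep[uv[:,1],uv[:,0]]
    return (d*z[:,None])@W[:3,:3].T+W[:3,3]
def cloud(name,dep,T=None):
    v,u=np.mgrid[:420,:560]; P=by_depth(name,np.c_[u.ravel(),v.ravel()],dep,T).reshape(420,560,3); P[dep<=0]=np.nan; return P
def rel(goal_pos,goal_rpy):
    "shift & turn in tool axes from present pose to the goal"
    T=tcp(); G=R.from_euler('xyz',goal_rpy).as_matrix()
    return T[:3,:3].T@(np.array(goal_pos)-T[:3,3]), R.from_matrix(T[:3,:3].T@G).as_rotvec(degrees=True)
E
python3 - <<'E'
from h import *
s=arm.get_state(); print(s)
for n in('scene','top'):
    p,d=arm.grab_frame(n); cv2.imwrite(f'pics/{n}0.png',p); np.save(f'{n}0.npy',d); K,k,W=cam(n); print(n,W.round(3).tolist(),K[0,0],k)
print(np.array(arm.camera_model('wrist')['mount']).round(3).tolist(), arm.finger_overhang)
E
```

```text
{'t': 0.0, 'q': array([-1.03491931e+00,  3.59393537e-01,  1.10631362e-02, -3.82154053e-04,
       -1.22410649e+00, -2.88093569e-01]), 'qd': array([-0.00015875, -0.00099979,  0.00088408, -0.00096891, -0.00130472,
       -0.00040751]), 'joint_efforts': array([ 8.83466837e-04, -5.82719493e+01,  2.93070316e+01,  6.99725166e+00,
        7.11611530e-03, -1.54100935e-04]), 'eef_pos': array([ 0.16540909, -0.65392143,  0.23361448]), 'ee_rot': array([ 3.13991762e+00, -1.21732332e-04, -2.89393925e+00]), 'force': array([-0.30077517, -0.28323669,  0.22374327]), 'moment': array([-0.04553684, -0.03427384,  0.03694915]), 'gripper_force': 0.0, 'width': 0.08766307371608906}
scene [[-0.684, 0.48, -0.548, 1.094], [0.729, 0.456, -0.511, 0.444], [0.004, -0.749, -0.662, 0.835], [0.0, 0.0, 0.0, 1.0]] 391.7999829319621 0.01518828117342904
top [[-0.01, -0.997, 0.083, 0.355], [-1.0, 0.01, -0.001, -0.114], [0.0, -0.083, -0.997, 1.504], [0.0, 0.0, 0.0, 1.0]] 492.58363145647854 -0.1816926555570425
[[-0.0, -0.955, -0.295, 0.08], [1.0, -0.001, 0.001, -0.0], [-0.002, -0.295, 0.955, -0.151], [0.0, 0.0, 0.0, 1.0]] 0.008
```

View pics/scene0.png

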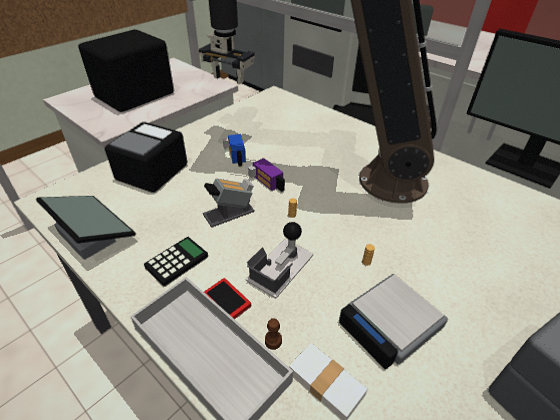

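View pics/top0.png

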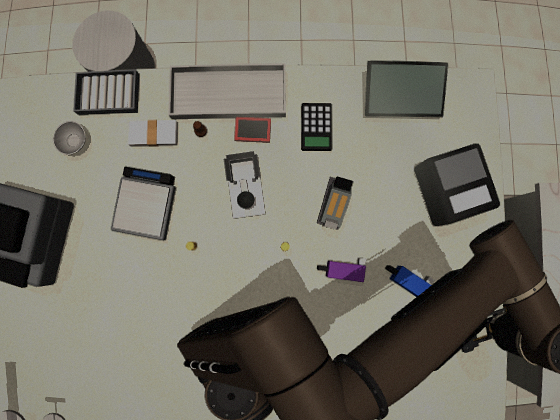

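Top view: the dock is at (245,185) with its ball at (246,200), the scale at (143,203), and coin stacks at (191,245) and (285,246). There are three cassette-like things: grey on the rest at (335,203), purple at (345,270) and blue at (410,280). The grey one lying on the sloping rest fits the description. I'll confirm it in an enlarged crop.

Run:
```python
from h import *
p=cv2.imread('pics/top0.png');s=cv2.imread('pics/scene0.png')
a=cv2.resize(p[140:240,215:365],None,fx=5.3,fy=5.3,interpolation=cv2.INTER_CUBIC)[:300]
a=cv2.resize(p[145:235,220:360],(400,257),interpolation=cv2.INTER_CUBIC)
b=cv2.resize(s[165:300,195:320],(400,432),interpolation=cv2.INTER_CUBIC)
c=np.zeros((432,800,3),np.uint8);c[:257,:400]=a;c[:,400:]=b;cv2.imwrite('pics/crop1.png',c)
dt=np.load('top0.npy');ds=np.load('scene0.npy')
P=cloud('top',dt);Q=cloud('scene',ds)
def box(P,u0,u1,v0,v1): return P[v0:v1,u0:u1].reshape(-1,3)
def rect(X):
    r=cv2.minAreaRect(np.float32(X[:,:2]*1000)); print(r, cv2.boxPoints(r).round(0).tolist())
z=lambda X,a,b: X[(X[:,2]>a)&(X[:,2]<b)]
print('table z',np.nanmedian(P[250:260,120:160,2]))
D=box(P,215,275,145,225)
print('dock plate');rect(z(D,.005,.03)); print('all');rect(z(D,.005,.2)); print('walls');rect(z(D,.055,.075))
# ball
B=z(D,.1,.14);print('ball top',len(B),B.mean(0),B[:,2].max())
S=box(P,105,185,160,245);print('scale');rect(z(S,.044,.056));rect(z(S,.056,.08))
C=box(P,310,360,170,235);print('cass');rect(z(C,.03,.3));print(C[:,2].max())
X=z(np.r_[C,box(Q,195,260,170,225)],.01,.3)
np.save('cas.npy',X)
for nm,im,P_,(u0,u1,v0,v1) in(('top',p,P,(310,360,170,235)),('scene',s,Q,(195,260,165,225))):
    h=cv2.cvtColor(im,cv2.COLOR_BGR2HSV)[v0:v1,u0:u1]
    m=cv2.inRange(h,(5,110,90),(25,255,255))>0; Y=P_[v0:v1,u0:u1][m]; print(nm,'orange',len(Y)); rect(Y); print(Y.mean(0))
    k=(h[...,2]<60); Y=z(P_[v0:v1,u0:u1][k],.05,.2); print('dark tab',len(Y),Y.mean(0) if len(Y) else 0, np.median(Y,0))
```

```text
table z 5.956474912882648e-05
dock plate
((566.6223754882812, -24.184486389160156), (181.1440887451172, 245.48826599121094), 89.41576385498047) [[443.0, -114.0], [688.0, -116.0], [690.0, 65.0], [445.0, 68.0]]
all
((566.6223754882812, -24.184486389160156), (181.1440887451172, 245.48826599121094), 89.41576385498047) [[443.0, -114.0], [688.0, -116.0], [690.0, 65.0], [445.0, 68.0]]
walls
((615.0578002929688, -17.603439331054688), (76.63446044921875, 99.96849060058594), 7.4827046394348145) [[571.0, 27.0], [584.0, -72.0], [660.0, -62.0], [647.0, 37.0]]
ball top 232 [ 0.50645187 -0.03239112  0.11667081] 0.12927115075233564
scale
((511.4189758300781, 282.7674865722656), (165.91139221191406, 198.06439208984375), 79.56509399414062) [[399.0, 219.0], [594.0, 183.0], [624.0, 346.0], [429.0, 382.0]]
((516.3865356445312, 282.33001708984375), (147.93692016601562, 184.7438507080078), 79.6594467163086) [[412.0, 226.0], [594.0, 193.0], [621.0, 339.0], [439.0, 372.0]]
cass
((495.5260925292969, -294.9258728027344), (60.8576774597168, 145.9943084716797), 73.15701293945312) [[417.0, -303.0], [557.0, -345.0], [574.0, -287.0], [434.0, -245.0]]
nan
top orange 263
((489.38262939453125, -293.1338806152344), (42.61097717285156, 60.9149169921875), 72.45828247070312) [[454.0, -304.0], [512.0, -323.0], [525.0, -282.0], [467.0, -264.0]]
[ 0.4899878  -0.29329792  0.10756281]
dark tab 264 [ 0.5387158  -0.30044312  0.11285423] [ 0.54529755 -0.30320367  0.11828935]
scene orange 103
((415.6866455078125, -299.657958984375), (211.6929473876953, 34.16325759887695), 17.08095932006836) [[309.0, -314.0], [320.0, -347.0], [522.0, -285.0], [512.0, -252.0]]
[nan nan nan]
dark tab 182 [ 0.54559479 -0.29477708  0.10120191] [ 0.54936181 -0.28926345  0.1155304 ]
```

View pics/crop1.png

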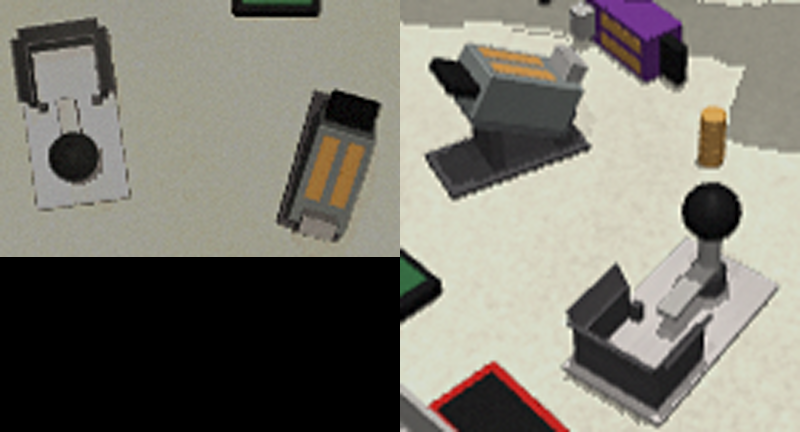

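The crop shows that the grey cassette lies on the rest with its front face up, and its black tab points away from the robot. The dock's ball and arm are clear. I'll move above the ball.

move_arm --rows "0 0 0 -0.04 0.043 0 0.0876;0 0 0 -0.04 0.043 0 0.0876;0 0 0 -0.04 0.043 0 0.0876;0 0 0 -0.04 0.043 0 0.0876;0 0 0 -0.04 0.043 0 0.0876;0 0 0 -0.04 0.043 0 0.0876;0 0 0 -0.04 0.043 0 0.0876;0 0 0 -0.04 0.043 0 0.0876" --squeeze 60

```text
t: 1.1
eef_pos: [0.3918, -0.2406, 0.2346]
ee_rot: [-3.142, 0.0, -2.894]
force: [2.4, -0.4, 0.3]
width: 0.0877
gripper_force: 0.0
```

move_arm --rows "0 0 0 -0.04 0.043 0 0.0876;0 0 0 -0.04 0.043 0 0.0876;0 0 0 -0.04 0.043 0 0.0876;0 0 0 -0.04 0.043 0 0.0876;0 0 0 0 0 0 0.0876;0 0 0 0 0 0 0.0876"

```text
t: 1.85
eef_pos: [0.5038, -0.0363, 0.2341]
ee_rot: [3.142, -0.001, -2.893]
force: [0.9, -0.8, 0.5]
width: 0.0876
gripper_force: 0.0
```

Run:
```python
from h import *
T=tcp(); p,d=arm.grab_frame('wrist'); cv2.imwrite('pics/w1.png',p); np.save('w1.npy',d); np.save('w1T.npy',T)
s=arm.get_state(); print(s['t'],s['q'],T[:3,3],s['ee_rot'])
pt,dt=arm.grab_frame('top'); cv2.imwrite('pics/top1.png',pt)
ps,ds=arm.grab_frame('scene')
# ball from several views: least squares of rays to dark-blob centre
from scipy.optimize import least_squares
P=cloud('wrist',d,T)
m=((p.max(2)<60)&(P[...,2]>.07)&(P[...,2]<.135)&(abs(P[...,0]-.506)<.05)&(abs(P[...,1]+.032)<.05))
X=P[m]; print(len(X),X[:,2].max())
f=lambda c: np.linalg.norm(X-c,axis=1)-.025
r=least_squares(f,[.506,-.032,.1],loss='soft_l1',f_scale=.002); print('sphere',r.x)
v,u=np.where(m); print('blob',u.min(),u.max(),v.min(),v.max())
print('ray z=.1',at_z('wrist',[[(u.min()+u.max())/2,(v.min()+v.max())/2]],.1,T))
# walls
w=P[(P[...,2]>.055)&(P[...,2]<.075)&(P[...,0]>.53)]; print('walls',cv2.minAreaRect(np.float32(w[:,:2]*1000)))
w=P[(P[...,2]>.004)&(P[...,2]<.012)]; print('plate',cv2.minAreaRect(np.float32(w[:,:2]*1000)))
w=P[(P[...,2]>.037)&(P[...,2]<.046)&(np.hypot(P[...,0]-.506,P[...,1]+.032)<.08)&(np.hypot(P[...,0]-.506,P[...,1]+.032)>.03)]; print('arm',len(w),cv2.minAreaRect(np.float32(w[:,:2]*1000)))
```

```text
1.9 [ 3.16463094e-01  7.76230277e-02 -3.54792012e-01 -9.89039162e-05
 -1.13927292e+00 -1.63951833e+00] [ 0.5038419  -0.03629156  0.23406474] [ 3.14156429e+00 -8.95700333e-04 -2.89389296e+00]
2486 0.1259783104813692
sphere [ 0.51019039 -0.0300093   0.10003472]
blob 255 310 178 235
ray z=.1 [[ 0.51008801 -0.03020127  0.1       ]]
walls ((594.4456176757812, -125.81791687011719), (323.96875, 86.97784423828125), 82.0050277709961)
plate ((568.090576171875, -40.366912841796875), (417.8394470214844, 568.3953857421875), 5.318921089172363)
arm 306 ((569.7933349609375, -32.68484115600586), (21.211000442504883, 47.055442810058594), 5.449758052825928)
```

View pics/w1.png

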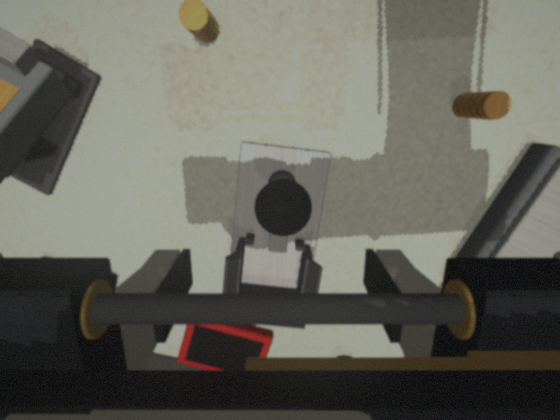

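The wrist view shows the ball at (283,207), clear between the fingers once lowered. The sphere fit puts it at (0.510, -0.030, 0.100). I'll descend and grip.

move_arm --rows "0 0 0 -0.0073 0.0045 0.04 0.0876;0 0 0 0 0 0.04 0.0876;0 0 0 0 0 0.04 0.0876;0 0 0 0 0 0.026 0.0876;0 0 0 0 0 0 0.045;0 0 0 0 0 0 0.045;0 0 0 0 0 0 0.045;0 0 0 0 0 0 0.045" --squeeze 60

```text
t: 3.0
eef_pos: [0.5108, -0.0302, 0.0896]
ee_rot: [3.141, 0.002, -2.894]
force: [0.2, 0.2, -0.0]
width: 0.0532
gripper_force: 0.0
```

move_arm --rows "0 0 0 0 0 0 0.03;0 0 0 0 0 0 0.03;0 0 0 0 0 0 0.03;0 0 -5 0 0 0 0.03;0 0 -6 0 0 0 0.03;0 0 -6 0 0 0 0.03;0 0 -6 0 0 0 0.03;0 0 -6 0 0 0 0.03"

```text
t: 4.0
eef_pos: [0.5105, -0.0298, 0.0886]
ee_rot: [3.141, 0.001, -2.385]
force: [0.2, 4.5, 1.9]
width: 0.0481
gripper_force: 60.0
```

move_arm --rows "0 0 -7 0 0 0 0.03;0 0 -7 0 0 0 0.03;0 0 -7 0 0 0 0.03;0 0 -7 0 0 0 0.03;0 0 -7 0 0 0 0.03;0 0 -7 0 0 0 0.03;0 0 -7 0 0 0 0.03;0 0 -5 0 0 0 0.03"

```text
t: 5.0
eef_pos: [0.5102, -0.0298, 0.0884]
ee_rot: [3.142, 0.001, -1.443]
force: [-0.9, 3.9, 2.4]
width: 0.0482
gripper_force: 60.0
```

Run:
```python
from h import *
s=arm.get_state(); print(s['moment'],s['force'],np.degrees(s['ee_rot']))
p,d=arm.grab_frame('scene');cv2.imwrite('pics/s2.png',cv2.resize(p[200:310,220:340],(720,660)[:2],interpolation=cv2.INTER_CUBIC)[:600])
```

```text
[ 1.58354981  0.47769552 -1.64483941] [-0.85125823  3.9072898   2.43967315] [ 1.79997725e+02  5.11705227e-02 -8.26943715e+01]
```

View pics/s2.png

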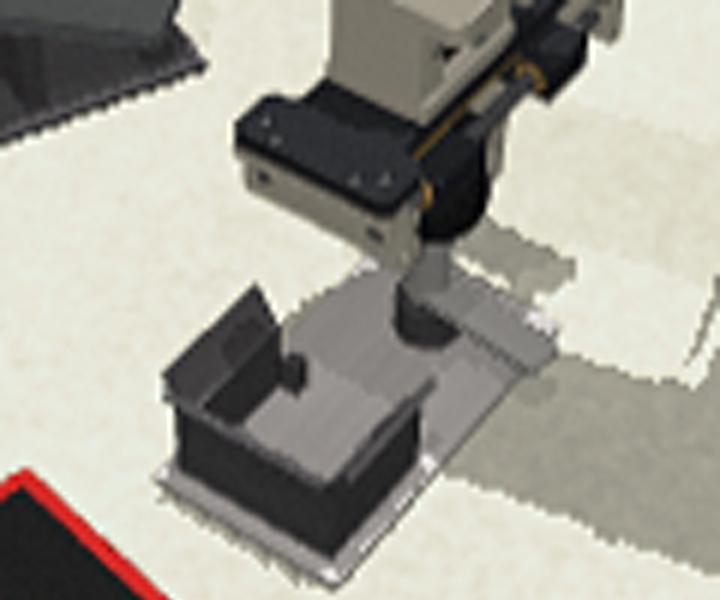

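The scene crop shows the arm swung to the open side, and the moment says it is on its stop. I'll release, rise, and measure the arm and dock from above.

move_arm --rows "0 0 0 0 0 0 0.0876;0 0 0 0 0 0 0.0876;0 0 0 0 0 0 0.0876;0 0 0 0 0 -0.05 0.0876;0 0 0 0 0 -0.05 0.0876;0 0 10 0 0 -0.05 0.0876;0 0 0 0 0 0 0.0876"

```text
t: 5.92
eef_pos: [0.5124, -0.0301, 0.2428]
ee_rot: [-3.134, 0.002, -1.622]
force: [-0.1, -0.1, -0.0]
width: 0.0872
gripper_force: 0.0
```

Run:
```python
from h import *
s=arm.get_state(); print(s['t'],s['eef_pos'],np.degrees(s['ee_rot']),s['width'],s['force'])
T=tcp(); p,d=arm.grab_frame('wrist'); cv2.imwrite('pics/w2.png',p); np.save('w2.npy',d); np.save('w2T.npy',T)
P=cloud('wrist',d,T); b=np.array([.510,-.030])
rr=np.hypot(P[...,0]-b[0],P[...,1]-b[1])
m=(P[...,2]>.036)&(P[...,2]<.046)&(rr<.075)&(rr>.028)
w=P[m]; r=cv2.minAreaRect(np.float32(w[:,:2]*1000)); print('arm',len(w),r, np.degrees(np.arctan2(*(np.median(w,0)[:2]-b)[::-1])))
for nm,dd,TT in(('w1',np.load('w1.npy'),np.load('w1T.npy')),('w2',d,T)):
    Q=cloud('wrist',dd,TT)
    xy=Q[...,:2]-b
    m=(Q[...,2]>.004)&(Q[...,2]<.013)&(abs(xy[...,0]-.05)<.12)&(abs(xy[...,1])<.09)
    m=cv2.morphologyEx(m.astype(np.uint8),cv2.MORPH_OPEN,np.ones((3,3)))
    n,l,st,_=cv2.connectedComponentsWithStats(m); k=1+st[1:,4].argmax(); w=Q[l==k]; print(nm,'plate',len(w),cv2.minAreaRect(np.float32(w[:,:2]*1000)))
P=cloud('top',np.load('top0.npy'))
```

```text
5.925 [ 0.51244882 -0.03005714  0.24281216] [-1.79563378e+02  9.67169270e-02 -9.29075289e+01] 0.08718075190345352 [-0.11885361 -0.10571385 -0.00276366]
arm 334 ((509.97296142578125, 28.41609764099121), (22.80661964416504, 19.89152717590332), 89.79255676269531) 89.98123587918178
w1 plate 7732 ((554.184326171875, -24.588134765625), (170.64752197265625, 100.25607299804688), 7.434084892272949)
w2 plate 8713 ((561.4817504882812, -23.30542755126953), (184.0959930419922, 98.8138198852539), 7.391645431518555)
```

View pics/w2.png

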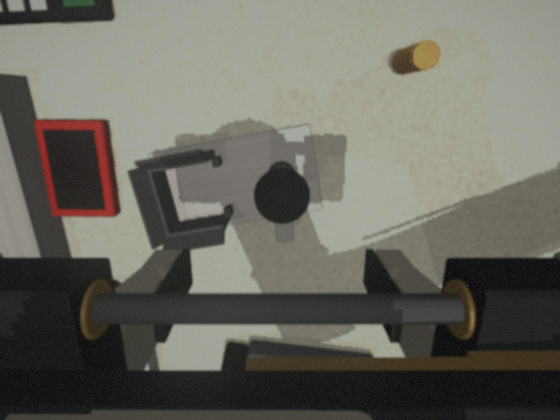

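The wrist view shows the arm turned out at (285,230) and the bay at (190,195) empty. Arm angle is about 1.44 rad (open), dock yaw 7.4°, dock origin (0.609, -0.017). Next I'll go over the rest.

move_arm --rows "0 0 0 0.052 0.005 -0.012 0.0876;0 0 0 0.052 0.005 -0.012 0.0876;0 0 0 0.052 0.005 -0.012 0.0876;0 0 0 0.052 0.005 -0.012 0.0876;0 0 0 0.052 0.005 -0.012 0.0876;0 0 -10 0 0 0 0.0876;0 0 -10 0 0 0 0.0876;0 0 -10 0 0 0 0.0876"

```text
t: 6.98
eef_pos: [0.4718, -0.2888, 0.2966]
ee_rot: [3.139, 0.002, -1.09]
force: [0.2, 0.2, -0.9]
width: 0.0875
gripper_force: 0.0
```

move_arm --rows "0 0 -10 0 0 0 0.0876;0 0 -10 0 0 0 0.0876;0 0 -10 0 0 0 0.0876;0 0 -10 0 0 0 0.0876;0 0 -6 0 0 0 0.0876;0 0 0 0 0 0 0.0876;0 0 0 0 0 0 0.0876"

```text
t: 7.85
eef_pos: [0.4723, -0.2886, 0.2977]
ee_rot: [3.142, 0.001, -0.295]
force: [-0.3, 0.5, 0.6]
width: 0.0881
gripper_force: 0.0
```

Run:
```python
from h import *
s=arm.get_state(); print(s['t'],s['q'],s['eef_pos'],np.degrees(s['ee_rot']))
T=tcp(); p,d=arm.grab_frame('wrist'); cv2.imwrite('pics/w3.png',p); np.save('w3.npy',d); np.save('w3T.npy',T)
P=cloud('wrist',d,T)
X=P[(P[...,2]>.02)&(P[...,2]<.2)&(abs(P[...,0]-.495)<.12)&(abs(P[...,1]+.295)<.08)]
print(len(X),X.min(0),X.max(0),cv2.minAreaRect(np.float32(X[:,:2]*1000)))
X0=P[(P[...,2]>.0875)&(P[...,2]<.2)&(abs(P[...,0]-.495)<.12)&(abs(P[...,1]+.295)<.08)]
h=cv2.cvtColor(p,cv2.COLOR_BGR2HSV); m=cv2.inRange(h,(5,100,60),(25,255,255))>0
m&=(P[...,2]>.05)&(P[...,2]<.2)&(abs(P[...,0]-.495)<.12)&(abs(P[...,1]+.295)<.08)
Y=P[m]; c=np.median(Y,0); u,sv,vt=np.linalg.svd(Y-Y.mean(0),full_matrices=False); print('orange',len(Y),Y.mean(0),vt, cv2.minAreaRect(np.float32(Y[:,:2]*1000)))
v,u=np.where(m);print('px',u.min(),u.max(),v.min(),v.max())
```

```text
7.85 [-1.94759037e-01  1.23726345e-01 -1.56094630e-01 -1.26210446e-04
 -1.29240267e+00  1.47028865e+00] [ 0.47234971 -0.28862566  0.29769856] [ 1.79998709e+02  8.20639549e-02 -1.69195297e+01]
7898 [ 0.42416604 -0.33647374  0.07271073] [ 0.57296269 -0.24762828  0.12951325] ((497.4384460449219, -292.593017578125), (60.06916046142578, 144.18174743652344), 73.0263900756836)
orange 1642 [ 0.49390372 -0.29153494  0.10853798] [[-0.82750835  0.25754426 -0.49889967]
 [ 0.29535595  0.95538161  0.00329433]
 [ 0.477488   -0.1446269  -0.86665349]] ((491.6282043457031, -290.8733825683594), (41.567134857177734, 59.91048812866211), 73.16809844970703)
px 252 296 136 189
```

View pics/w3.png

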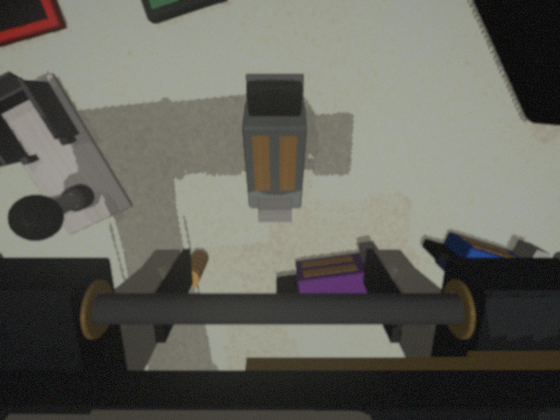

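The view shows the grey cassette centred at (275,140) with its tab at (275,93). Its yaw is -17°, and the geometry agrees with the model to a few mm. Purple at (330,275) and blue at (480,245) stay untouched. I'll grip the sides near the upper half, tool straight down.

move_arm --rows "0 0 0 0.019 -0.002 0.03 0.0876;0 0 0 0.019 -0.0016 0.05 0.0876;0 0 0 0 0 0.05 0.0876;0 0 0 0 0 0.05 0.0876;0 0 0 0 0 0.035 0.0876;0 0 0 0 0 0 0.0876;0 0 0 0 0 0 0.04;0 0 0 0 0 0 0.04" --squeeze 60

```text
t: 8.9
eef_pos: [0.5113, -0.2966, 0.0855]
ee_rot: [-3.142, -0.003, -0.293]
force: [0.9, -0.3, -0.1]
width: 0.073
gripper_force: 0.0
```

move_arm --rows "0 0 0 0 0 0 0.04;0 0 0 0 0 0 0.04;0 0 0 0 0 0 0.04"

```text
t: 9.28
eef_pos: [0.5106, -0.2965, 0.0848]
ee_rot: [3.141, -0.002, -0.293]
force: [-1.5, 0.1, 6.1]
width: 0.0598
gripper_force: 60.0
```

move_arm --rows "0 0 0 0 0 -0.03 0.04;0 0 0 0 0 -0.05 0.04;0 0 0 0 0 -0.06 0.04;0 0 0 0 0 -0.06 0.04;0 0 0 -0.008 -0.028 0 0.04;0 0 0 -0.017 -0.055 0 0.04;0 0 0 -0.017 -0.055 0 0.04;0 0 0 -0.017 -0.055 0 0.04"

```text
t: 10.28
eef_pos: [0.5085, -0.0927, 0.2833]
ee_rot: [-3.141, 0.001, -0.294]
force: [0.6, 0.1, -3.0]
width: 0.0597
gripper_force: 60.0
```

Run:
```python
from h import *
s=arm.get_state(); print(s['t'],s['q'],s['eef_pos'],np.degrees(s['ee_rot']),s['force'],s['moment'])
P=cloud('top',np.load('top0.npy')); X=P[110:165,45:95].reshape(-1,3); X=X[X[:,2]>.015]; print('cup',X.min(0),X.max(0))
X=P[65:118,68:145].reshape(-1,3); X=X[X[:,2]>.015]; print('rack',X.min(0),X.max(0))
X=P[180:290,0:75].reshape(-1,3); X=X[X[:,2]>.03]; print('machine',np.nanmin(X,0),np.nanmax(X,0))
```

```text
10.275 [ 1.99304881e-01  6.67849223e-02 -2.52777079e-01 -6.02727270e-04
 -1.25156630e+00  1.07773179e+00] [ 0.50854614 -0.09273796  0.2832679 ] [-1.79980124e+02  3.22762408e-02 -1.68420264e+01] [ 0.61510258  0.08754055 -2.97224999] [-0.0046653  -0.11141701 -0.02223959]
cup [0.66474248 0.4495267  0.01509832] [0.80767195 0.58191317 0.05268584]
rack [0.80121277 0.31543327 0.01501398] [0.93773169 0.52004283 0.05489178]
machine [0.25662473 0.51442001 0.03000049] [0.55165078 0.70046375 0.26600872]
```

move_arm --rows "0 0 0 -0.016 -0.052 0 0.04;0 0 5 -0.016 -0.052 0 0.04;0 0 0 -0.021 -0.05 0 0.04;0 0 0 -0.021 -0.05 0 0.04;0 0 0 -0.021 -0.05 0 0.04;0 0 0 -0.021 -0.05 0 0.04;0 0 0 -0.016 -0.04 0 0.04;0 0 10 0 0 0 0.04"

```text
t: 11.28
eef_pos: [0.5043, 0.277, 0.2823]
ee_rot: [3.14, 0.001, -0.556]
force: [0.3, -1.6, -2.5]
width: 0.0595
gripper_force: 60.0
```

move_arm --rows "0 0 10 0 0 0 0.04;0 0 10 0 0 0 0.04;0 0 10 0 0 0 0.04;0 0 10 0 0 0 0.04;0 0 10 0 0 0 0.04;0 0 10 0 0 0 0.04;0 0 10 0 0 0 0.04;0 0 10 0 0 0 0.04"

```text
t: 12.28
eef_pos: [0.5045, 0.2741, 0.283]
ee_rot: [3.141, -0.001, -1.957]
force: [0.4, -0.8, -2.3]
width: 0.0596
gripper_force: 60.0
```

move_arm --rows "0 0 10 0 0 0 0.04;0 0 10 0 0 0 0.04;0 0 10 0 0 0 0.04;0 0 3 0 0 0 0.04;0 0 0 0 0 0 0.04"

```text
t: 12.9
eef_pos: [0.5046, 0.2741, 0.2831]
ee_rot: [3.141, -0.001, -2.527]
force: [-0.0, 0.3, -3.1]
width: 0.0596
gripper_force: 60.0
```

Run:
```python
from h import *
s=arm.get_state(); print(s['t'],s['q'],s['eef_pos'],np.degrees(s['ee_rot']),s['force'],s['moment'])
```

```text
12.9 [ 8.37888689e-01  1.66030961e-01 -1.38295035e-01 -5.65736499e-04
 -1.26745982e+00 -1.79384970e+00] [0.50456765 0.27414287 0.28306497] [ 1.79982383e+02 -6.21321969e-02 -1.44782219e+02] [-0.04627482  0.28479927 -3.11431379] [0.04024463 0.0494842  0.00627045]
```

move_arm --rows "0 6 0 0 0 0 0.04;0 8 0 0 0 0 0.04;0 8 0 0 0 0 0.04;0 9 0 0 0 0 0.04;0 9 0 0 0 0 0.04;0 9 0 0 0 0 0.04;0 7 0 0 0 0 0.04;0 4 0 0 0 0 0.04"

```text
t: 13.9
eef_pos: [0.5054, 0.2748, 0.2809]
ee_rot: [3.138, -1.053, -2.524]
force: [0.9, 0.3, -2.6]
width: 0.0597
gripper_force: 60.0
```

move_arm --rows "0 0 0 0 0 0 0.04;0 0 0 0 0 0 0.04"

```text
t: 14.15
eef_pos: [0.5053, 0.2745, 0.2838]
ee_rot: [3.141, -1.044, -2.526]
force: [-1.1, -0.2, -2.0]
width: 0.0594
gripper_force: 60.0
```

Run:
```python
from h import *
s=arm.get_state(); print(s['t'],s['q'],s['eef_pos'],np.degrees(s['ee_rot']),s['force'],s['moment']); print(tcp().round(3))
p,d=arm.grab_frame('scene'); np.save('s4.npy',d)
cv2.imwrite('pics/s4.png',cv2.resize(p[150:400,300:560],(780,750),interpolation=cv2.INTER_CUBIC)[:600])
```

```text
14.15 [ 0.75261825  0.80234178  0.54925891 -0.16822257 -2.35060727 -1.75896488] [0.50531536 0.27451714 0.2837667 ] [ 179.95569496  -59.82660772 -144.74220755] [-1.05674097 -0.2394001  -2.04365075] [ 2.11753732 -3.02083836  0.02687058]
[[-0.41  -0.577 -0.706  0.505]
 [-0.29   0.817 -0.498  0.275]
 [ 0.865  0.    -0.503  0.284]
 [ 0.     0.     0.     1.   ]]
```

View pics/s4.png

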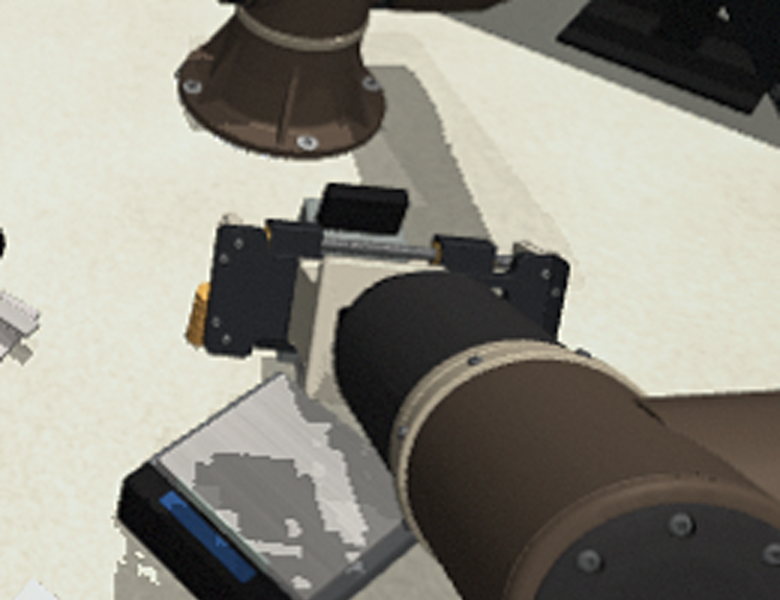

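The scene crop shows the cassette held with its tab upward at crop (362,210), though the gripper hides most of it. I'll measure its tilt from the wrist and top depth.

Run:
```python
from h import *
T=tcp(); p,d=arm.grab_frame('wrist'); pt,dt=arm.grab_frame('top')
c=T[:3,3]
yaw=np.radians(-144.74); ex=np.array([np.cos(yaw),np.sin(yaw),0]); ey=np.array([-ex[1],ex[0],0]); A=np.stack([ex,ey,[0,0,1]])
for nm,im,dd in(('wrist',p,d),('top',pt,dt)):
    L=(cloud(nm,dd,T)-c)@A.T*1000  # cassette-like local axes about TCP
    for lab,m in (('tabtop',(L[...,2]>50)&(L[...,2]<90)&(abs(L[...,0])<30)&(abs(L[...,1])<40)),('boxtop',(L[...,2]>20)&(L[...,2]<50)&(L[...,0]>5)&(L[...,0]<40)&(abs(L[...,1])<24)),('front',(abs(L[...,1])<24)&(L[...,0]<0)&(L[...,0]>-60)&(L[...,2]<35)&(L[...,2]>-60))):
        X=L[m]
        if len(X)<20: print(nm,lab,len(X)); continue
        u,s,v=np.linalg.svd(X-np.median(X,0),full_matrices=False); print(nm,lab,len(X),X.min(0).round(),X.max(0).round(),np.median(X,0).round(1),'n',v[2].round(3),'sd',s[2]/len(X)**.5)
```

```text
wrist tabtop 8451 [-12. -25.  50.] [ 3. 26. 69.] [-9.9  0.5 65.2] n [-0.954  0.001  0.301] sd 3.788203650546035
wrist boxtop 0
wrist front 3806 [-31. -24. -31.] [-27.  24.  35.] [-29.4   0.   -6. ] n [-1.     0.002  0.013] sd 0.4400109315325763
top tabtop 150 [-10. -23.  50.] [ 6. 27. 72.] [ 0.8  2.9 66.6] n [0.812 0.024 0.583] sd 3.7623094289730306
top boxtop 184 [  5. -24.  21.] [25. 24. 50.] [16.1 -0.2 36.5] n [ 0.549 -0.009  0.836] sd 3.783648671213531
top front 9
```

The cassette is upright within 1°, with its bottom about 72 mm below the TCP. I'll lower it to the scale.

move_arm --rows "0 0 0 -0.034 0.004 0.021 0.04;0 0 0 -0.034 0.004 0.021 0.04;0 0 0 -0.034 0.004 0.021 0.04;0 0 0 -0.0173 0 0.01 0.04;0 0 0 0 0 0 0.04;0 0 0 0 0 0 0.04"

```text
t: 15.05
eef_pos: [0.496, 0.2823, 0.1455]
ee_rot: [-3.141, -1.044, -2.527]
force: [-0.4, -0.0, -2.4]
width: 0.0595
gripper_force: 60.0
```

move_arm --rows "0 0 0 -0.008 0 0.0046 0.04;0 0 0 -0.0078 0 0.0045 0.04;0 0 0 -0.0013 0 0.0008 0.04;0 0 0 -0.0013 0 0.0008 0.04;0 0 0 0 0 0 0.04;0 0 0 0 0 0 0.04"

```text
t: 15.8
eef_pos: [0.4952, 0.282, 0.1227]
ee_rot: [-3.141, -1.047, -2.527]
force: [-0.0, 0.4, -1.9]
width: 0.0598
gripper_force: 60.0
```

move_arm --rows "0 0 0 -0.0009 0 0.0005 0.04;0 0 0 0 0 0 0.04;0 0 0 -0.0009 0 0.0005 0.04;0 0 0 0 0 0 0.04"

```text
t: 16.3
eef_pos: [0.4952, 0.2821, 0.1226]
ee_rot: [-3.141, -1.048, -2.527]
force: [0.1, 2.5, 8.6]
width: 0.0596
gripper_force: 60.0
```

Contact felt. Now I'll open and back out along the tool axis.

move_arm --rows "0 0 0 0.0006 0 -0.0003 0.04;0 0 0 0 0 0 0.064;0 0 0 0 0 0 0.085;0 0 0 0 0 0 0.0876;0 0 0 0 0 0 0.0876;0 0 0 0 0 -0.03 0.0876;0 0 0 0 0 -0.05 0.0876;0 0 0 0 0 -0.05 0.0876"

```text
t: 17.3
eef_pos: [0.5879, 0.3474, 0.1875]
ee_rot: [-3.141, -1.047, -2.527]
force: [0.9, 1.1, -0.0]
width: 0.0873
gripper_force: 0.0
```

Run:
```python
from h import *
s=arm.get_state(); print(s['t'],s['q'],s['eef_pos'],np.degrees(s['ee_rot']),s['force'])
T=tcp(); p,d=arm.grab_frame('wrist'); np.save('w5.npy',d)
c=np.array([.496,.284,.05])
yaw=np.radians(-144.74); ex=np.array([np.cos(yaw),np.sin(yaw),0]); ey=np.array([-ex[1],ex[0],0]); A=np.stack([ex,ey,[0,0,1]])
L=(cloud('wrist',d,T)-c)@A.T*1000
m=(abs(L[...,1])<24)&(abs(L[...,0]+22)<15)&(L[...,2]<105)&(L[...,2]>30); X=L[m]
u,sv,v=np.linalg.svd(X-np.median(X,0),full_matrices=False); print('front',len(X),np.median(X,0),v[2],sv[2]/len(X)**.5)
X=L[(abs(L[...,1])<45)&(abs(L[...,0])<60)&(L[...,2]>20)&(L[...,2]<115)]; print(X.min(0),X.max(0),np.percentile(X[:,1],[1,99]))
X=L[(abs(L[...,1])<45)&(abs(L[...,0])<40)&(L[...,2]>118)&(L[...,2]<160)]; print('tab',len(X),np.percentile(X,[1,50,99],axis=0))
r=cv2.minAreaRect(np.float32(X[:,:2])); print(r)
```

```text
17.3 [ 0.74885266  1.08560349  0.92868065 -0.18223154 -2.44871126 -1.77930075] [0.58788085 0.34737215 0.18748914] [-179.97183288  -59.98552775 -144.80906795] [ 0.88047687  1.06491146 -0.01099227]
front 3578 [-2.73988571e+01  5.42371424e-02  7.36550341e+01] [-0.99999814 -0.00149449  0.00121998] 0.5498379793548008
[-47.62442896 -28.85085437  20.00049807] [ 20.11709535  31.26977627 114.98832658] [-27.84205404  30.30221913]
tab 2394 [[-10.08345918 -22.8798249  118.31705891]
 [ -8.53633045   1.06413657 133.96977601]
 [  3.69104346  25.36326684 141.0692623 ]]
((-2.713611602783203, 1.2570781707763672), (50.10374069213867, 15.672382354736328), 88.91155242919922)
```

Upright on the scale at (0.4987, 0.2844). I'll rise, turn the tool down and go over the tab.

move_arm --rows "0 0 0 0.04 0 -0.0235 0.0876;0 0 0 0.04 0 -0.0235 0.0876;0 0 0 0.04 0 -0.0235 0.0876;0 -10 0 0 0 0 0.0876;0 -10 0 0 0 0 0.0876;0 -10 0 0 0 0 0.0876;0 -10 0 0 0 0 0.0876;0 -10 0 0 0 0 0.0876"

```text
t: 18.35
eef_pos: [0.5883, 0.3476, 0.3263]
ee_rot: [3.141, -0.167, -2.527]
force: [-0.1, 0.2, 0.5]
width: 0.0877
gripper_force: 0.0
```

move_arm --rows "0 -10 0 0 0 0 0.0876;0 0 0 0.055 0 0 0.0876;0 0 0 0.054 0 0 0.0876;0 0 0 0 0 0 0.0876;0 0 0 0 0 0 0.0876;0 0 0 0 0 0 0.0876"

```text
t: 19.1
eef_pos: [0.4995, 0.2852, 0.3249]
ee_rot: [-3.141, -0.0, -2.527]
force: [0.4, 0.1, 0.5]
width: 0.0876
gripper_force: 0.0
```

Run:
```python
from h import *
s=arm.get_state(); print(s['t'],s['q'],s['eef_pos'],np.degrees(s['ee_rot']),s['force'])
T=tcp(); p,d=arm.grab_frame('wrist')
P=cloud('wrist',d,T)
X=P[(P[...,2]>.175)&(P[...,2]<.205)&(abs(P[...,0]-.4987)<.05)&(abs(P[...,1]-.284)<.05)]
r=cv2.minAreaRect(np.float32(X[:,:2]*1000));print('tab',len(X),X[:,2].max(),r)
X=P[(P[...,2]>.15)&(P[...,2]<.205)&(abs(P[...,0]-.4987)<.06)&(abs(P[...,1]-.284)<.06)]
print('box',cv2.minAreaRect(np.float32(X[:,:2]*1000)))
print(rel([.4987,.2844,.1715],[np.pi,0,np.radians(-144.75)]))
```

```text
19.1 [ 8.58766767e-01  1.49374088e-01 -6.53925161e-02 -9.95779694e-06
 -1.35651961e+00 -1.81537688e+00] [0.49951867 0.285225   0.32485586] [-1.79993744e+02 -2.73679049e-02 -1.44809845e+02] [0.40833568 0.05974088 0.48113579]
tab 1064 0.19212636866435667 ((497.65789794921875, 283.79669189453125), (13.544260025024414, 49.60030746459961), 35.32468795776367)
box ((497.60467529296875, 283.82745361328125), (49.27449035644531, 60.067745208740234), 34.9959716796875)
(array([ 1.04093397e-03, -1.41804158e-04,  1.53130618e-01]), array([-0.01413455, -0.05127904, -0.06133628]))
```

move_arm --rows "0 0 0 0.002 0 0.05 0.0876;0 0 0 0 0 0.05 0.0876;0 0 0 0 0 0.04 0.0876;0 0 0 0 0 0.0135 0.0876;0 0 0 0 0 0 0.07;0 0 0 0 0 0 0.035;0 0 0 0 0 0 0.035;0 0 0 0 0 0 0.035" --squeeze 60

```text
t: 20.15
eef_pos: [0.4976, 0.2839, 0.1727]
ee_rot: [3.141, 0.002, -2.527]
force: [-0.7, 0.0, -0.6]
width: 0.0533
gripper_force: 0.0
```

move_arm --rows "0 0 0 0 0 0 0.035;0 0 0 0 0 0 0.035;0 0 0 0 0 0 0.035"

```text
t: 20.52
eef_pos: [0.4976, 0.2838, 0.1725]
ee_rot: [3.142, 0.001, -2.527]
force: [-1.4, -0.2, 6.3]
width: 0.0495
gripper_force: 60.0
```

move_arm --rows "0 0 0 0 0 -0.03 0.035;0 0 0 0 0 -0.05 0.035;0 0 0 0 0 -0.05 0.035;0 0 -10 0 0 0 0.035;0 0 -10 0 0 0 0.035;0 0 -10 0 0 0 0.035;0 0 -10 0 0 0 0.035;0 0 -10 0 0 0 0.035"

```text
t: 21.52
eef_pos: [0.4968, 0.2833, 0.3007]
ee_rot: [3.14, -0.001, -1.649]
force: [-0.1, 0.1, -3.7]
width: 0.0496
gripper_force: 60.0
```

move_arm --rows "0 0 -10 0 0 0 0.035;0 0 -10 0 0 0 0.035;0 0 -10 0 0 0 0.035;0 0 -10 0 0 0 0.035;0 0 -10 0 0 0 0.035;0 0 -10 0 0 0 0.035;0 0 -10 0 0 0 0.035;0 0 -10 0 0 0 0.035"

```text
t: 22.52
eef_pos: [0.4968, 0.2833, 0.3007]
ee_rot: [3.14, 0.001, -0.253]
force: [0.9, -0.3, -2.4]
width: 0.0497
gripper_force: 60.0
```

move_arm --rows "0 0 -10 0 0 0 0.035;0 0 -10 0 0 0 0.035;0 0 -2.2 0 0 0 0.035;0 0 0 0.006 0.026 0 0.035;0 0 0 0.012 0.052 0 0.035;0 0 0 0.012 0.052 0 0.035;0 0 0 0.012 0.052 0 0.035;0 0 0 0.012 0.052 0 0.035"

```text
t: 23.52
eef_pos: [0.5809, 0.0569, 0.3009]
ee_rot: [-3.141, 0.001, 0.129]
force: [1.2, 0.5, -3.3]
width: 0.0495
gripper_force: 60.0
```

move_arm --rows "0 0 0 0.012 0.052 0 0.035;0 0 0 0.006 0.026 0 0.035;0 0 0 0 0 0 0.035;0 0 0 0 0 0 0.035"

```text
t: 24.02
eef_pos: [0.6084, -0.0163, 0.301]
ee_rot: [-3.141, 0.001, 0.129]
force: [0.3, 0.4, -2.5]
width: 0.0496
gripper_force: 60.0
```

Run:
```python
from h import *
s=arm.get_state(); print(s['t'],s['q'],s['eef_pos'],np.degrees(s['ee_rot']),s['force'],s['moment'])
T=tcp(); p,d=arm.grab_frame('wrist');cv2.imwrite('pics/w6.png',p)
pt,dt=arm.grab_frame('top'); ps,ds=arm.grab_frame('scene')
c=T[:3,3]-[0,0,.1225]
yaw=np.radians(7.4); ex=np.array([np.cos(yaw),np.sin(yaw),0]); ey=np.array([-ex[1],ex[0],0]); A=np.stack([ex,ey,[0,0,1]])
for nm,dd in(('wrist',d),('top',dt),('scene',ds)):
    L=(cloud(nm,dd,T)-c)@A.T*1000
    for lab,m in (('front',(abs(L[...,1])<24)&(abs(L[...,0]+25)<10)&(L[...,2]<105)&(L[...,2]>25)),('back',(abs(L[...,1])<24)&(abs(L[...,0]-25)<10)&(L[...,2]<105)&(L[...,2]>5)),('left',(abs(L[...,0])<20)&(abs(L[...,1]-30)<10)&(L[...,2]<105)&(L[...,2]>5))):
        X=L[m]
        if len(X)<60: continue
        u,sv,v=np.linalg.svd(X-np.median(X,0),full_matrices=False); print(nm,lab,len(X),np.median(X,0).round(1),v[2].round(3),(sv[2]/len(X)**.5).round(2))
print(rel([.6091,-.0171,.20],[np.pi,0,yaw]))
```

```text
24.025 [ 2.93465098e-01  2.16379302e-01 -3.48479985e-02 -5.98848540e-04
 -1.32090089e+00  1.40618213e+00] [ 0.60840809 -0.01628679  0.30097187] [-1.79979720e+02  8.07271253e-02  7.37411967e+00] [ 0.25258872  0.38427207 -2.47275273] [-0.04051619  0.1307833  -0.00587406]
wrist back 3062 [24.7 -0.1 70.6] [-1.     0.002 -0.001] 0.18
top front 111 [-27.7  -0.3  70.7] [-1.     0.002  0.009] 0.95
scene back 553 [23.8  0.9 58.8] [ 1.     0.    -0.001] 0.88
scene left 312 [ 0.2 32.1 56.9] [-0.004 -1.    -0.   ] 0.59
(array([0.00030191, 0.00157334, 0.10168433]), array([-0.01338514,  0.00645382,  0.06685646]))
```

move_arm --rows "0 0 0 0.0003 0.0014 0.04 0.035;0 0 0 0 0 0.04 0.035;0 0 0 0 0 0.03 0.035;0 0 0 0 0 0.012 0.035;0 0 0 0 0 0.012 0.035;0 0 0 0 0 0 0.035"

```text
t: 24.92
eef_pos: [0.6093, -0.0177, 0.1677]
ee_rot: [3.142, 0.0, 0.129]
force: [-0.9, -0.9, -2.7]
width: 0.0495
gripper_force: 60.0
```

No contact so far. I'll continue down.

move_arm --rows "0 0 0 0 0 0.01 0.035;0 0 0 0 0 0.01 0.035;0 0 0 0 0 0.01 0.035;0 0 0 0 0 0.004 0.035;0 0 0 0 0 0 0.035;0 0 0 0 0 0 0.035"

```text
t: 25.68
eef_pos: [0.6097, -0.0179, 0.1341]
ee_rot: [3.142, -0.001, 0.129]
force: [1.3, -0.3, -2.2]
width: 0.0493
gripper_force: 60.0
```

move_arm --rows "0 0 0 0 0 0.002 0.035;0 0 0 0 0 0.0015 0.035;0 0 0 0 0 0.001 0.035;0 0 0 0 0 0.001 0.035;0 0 0 0 0 0 0.035;0 0 0 0 0 0 0.035"

```text
t: 26.42
eef_pos: [0.61, -0.0178, 0.1306]
ee_rot: [3.141, -0.002, 0.13]
force: [-5.3, 1.2, 13.2]
width: 0.0495
gripper_force: 60.0
```

Seated at the expected height. I'll release, rise and go over the ball.

move_arm --rows "0 0 0 0 0 0 0.06;0 0 0 0 0 0 0.08;0 0 0 0 0 0 0.08;0 0 0 0 0 -0.04 0.0876;0 0 0 0 0 -0.05 0.0876;0 0 0 0 0 -0.05 0.0876;0 0 0 -0.05 -0.0004 0 0.0876;0 0 0 -0.05 -0.0004 0 0.0876"

```text
t: 27.42
eef_pos: [0.5092, -0.0301, 0.2682]
ee_rot: [-3.141, -0.0, 0.129]
force: [-0.3, 0.3, 1.0]
width: 0.0873
gripper_force: 0.0
```

move_arm --rows "0 0 -10.5 0 0 0 0.0876;0 0 -10.5 0 0 0 0.0876;0 0 -10.5 0 0 0 0.0876;0 0 -10.5 0 0 0 0.0876;0 0 0 0 0 0 0.0876;0 0 0 0 0 0 0.0876"

```text
t: 28.18
eef_pos: [0.5101, -0.03, 0.2681]
ee_rot: [-3.141, 0.0, 0.858]
force: [-0.3, 0.7, -0.0]
width: 0.0876
gripper_force: 0.0
```

Run:
```python
from h import *
s=arm.get_state(); print(s['t'],s['q'],s['eef_pos'],np.degrees(s['ee_rot']),s['force'])
T=tcp(); p,d=arm.grab_frame('wrist'); P=cloud('wrist',d,T)
ps,ds=arm.grab_frame('scene'); pt,dt=arm.grab_frame('top')
c=np.array([.6091,-.0171,0]); yaw=np.radians(7.4); ex=np.array([np.cos(yaw),np.sin(yaw),0]); ey=np.array([-ex[1],ex[0],0]); A=np.stack([ex,ey,[0,0,1]])
for nm,dd in(('wrist',d),('top',dt),('scene',ds)):
    L=(cloud(nm,dd,T)-c)@A.T*1000
    X=L[(abs(L[...,1])<40)&(abs(L[...,0])<40)&(L[...,2]>128)&(L[...,2]<170)]
    if len(X)>30: print(nm,'tab',len(X),np.percentile(X[:,2],[50,90,99]),cv2.minAreaRect(np.float32(X[:,:2])))
    X=L[(abs(L[...,1])<22)&(abs(L[...,0])<24)&(abs(L[...,0])>10)&(L[...,2]>100)&(L[...,2]<128)]
    if len(X)>30: print(nm,'boxtop',np.median(X,0))
    b=L[(np.hypot(L[...,0]+100,L[...,1])<.032*1000)&(L[...,2]>85)&(L[...,2]<130)]
    if len(b)>100:
        from scipy.optimize import least_squares
        r=least_squares(lambda q:np.linalg.norm(b-q,axis=1)-25,[-100,0,100],loss='soft_l1',f_scale=2); print(nm,'ball',len(b),r.x.round(1), (c+A.T@(r.x/1000)).round(4))
```

```text
28.175 [ 3.25995082e-01  6.47594702e-02 -2.89859128e-01  1.12001570e-05
 -1.21639586e+00  2.10280240e+00] [ 0.51008829 -0.03002883  0.26812288] [-1.79994179e+02  1.10758757e-02  4.91600682e+01] [-0.28469021  0.68009539 -0.0216335 ]
wrist tab 1419 [147.8151789  148.9639474  149.90875924] ((-0.5306777954101562, -0.8496170043945312), (50.51010513305664, 14.25391960144043), 89.90589141845703)
wrist boxtop [-10.30289576   0.60630545 118.28316992]
wrist ball 2138 [-99.2   0.3 100. ] [ 0.5107 -0.0295  0.1   ]
scene tab 175 [144.34367907 147.89257164 149.41734269] ((-0.08153676986694336, 1.9411659240722656), (15.859461784362793, 50.321598052978516), 1.6181362867355347)
scene boxtop [ 20.43009793   0.81668525 116.72976376]
scene ball 270 [-100.7    1.5   99.3] [ 0.5091 -0.0286  0.0993]
```

Fully docked: tab top is at 148 mm and the cassette is centred and square. I'll grip the ball again.

move_arm --rows "0 0 0 0 0 0.05 0.0876;0 0 0 0 0 0.05 0.0876;0 0 0 0 0 0.05 0.0876;0 0 0 0 0 0.03 0.0876;0 0 0 0 0 0 0.07;0 0 0 0 0 0 0.03;0 0 0 0 0 0 0.03;0 0 0 0 0 0 0.03" --squeeze 60

```text
t: 29.32
eef_pos: [0.5107, -0.0298, 0.0894]
ee_rot: [3.14, -0.002, 0.862]
force: [-0.4, -0.3, 0.2]
width: 0.0533
gripper_force: 0.0
```

move_arm --rows "0 0 0 0 0 0 0.03;0 0 0 0 0 0 0.03;0 0 0 0 0 0 0.03;0 0 5 0 0 0 0.03;0 0 7 0 0 0 0.03;0 0 7 0 0 0 0.03;0 0 7 0 0 0 0.03;0 0 7 0 0 0 0.03"

```text
t: 30.32
eef_pos: [0.5106, -0.03, 0.0885]
ee_rot: [3.141, -0.001, 0.283]
force: [1.4, 0.5, 2.0]
width: 0.0481
gripper_force: 60.0
```

move_arm --rows "0 0 7 0 0 0 0.03;0 0 7 0 0 0 0.03;0 0 7 0 0 0 0.03;0 0 7 0 0 0 0.03;0 0 7 0 0 0 0.03;0 0 7 0 0 0 0.03;0 0 6 0 0 0 0.03;0 0 2 0 0 0 0.03"

```text
t: 31.32
eef_pos: [0.5105, -0.0302, 0.0885]
ee_rot: [3.142, -0.001, -0.587]
force: [1.7, -1.7, 2.2]
width: 0.0481
gripper_force: 60.0
```

Run:
```python
from h import *
s=arm.get_state(); print(np.degrees(s['ee_rot']),s['force'],s['moment'])
b=np.array([.5102,-.0298])
for nm in('scene','top'):
    p,d=arm.grab_frame(nm); P=cloud(nm,d); x=P[...,:2]-b; rr=np.hypot(x[...,0],x[...,1])
    w=P[(P[...,2]>.036)&(P[...,2]<.046)&(rr<.076)&(rr>.028)]
    if len(w)>8: print(nm,len(w),cv2.minAreaRect(np.float32(w[:,:2]*1000)),np.degrees(np.arctan2(*(np.median(w,0)[:2]-b)[::-1])))
```

```text
[ 1.79994875e+02 -4.28649747e-02 -3.36205111e+01] [ 1.72607131 -1.69996603  2.1719458 ] [-0.9296348  -0.3895985   0.31838285]
scene 18 ((544.5447998046875, -14.437789916992188), (18.980178833007812, 8.308380126953125), 41.30936813354492) 22.624492441266334
```

move_arm --rows "0 0 1 0 0 0 0.03;0 0 1 0 0 0 0.03;0 0 0 0 0 0 0.03"

```text
t: 31.8
eef_pos: [0.5104, -0.0302, 0.0884]
ee_rot: [3.141, -0.001, -0.62]
force: [3.0, -4.3, 2.5]
width: 0.0478
gripper_force: 60.0
```

```bash
python3 -c "
from h import *
s=arm.get_state(); print(np.degrees(s['ee_rot']),s['force'],s['moment'])"
```

```text
[ 1.79988456e+02 -3.94074750e-02 -3.55302782e+01] [ 3.00332252 -4.25171851  2.49123494] [-1.75739332 -0.89818408  1.03549452]
```

The moment rose sharply, so the arm is at its home stop. I'll release, rise and verify.

move_arm --rows "0 0 0 0 0 0 0.07;0 0 0 0 0 0 0.0876;0 0 0 0 0 0 0.0876;0 0 0 0 0 -0.05 0.0876;0 0 0 0 0 -0.05 0.0876;0 0 0 0 0 -0.06 0.0876;0 0 0 -0.05 0 0 0.0876;0 0 0 0 0 0 0.0876"

```text
t: 32.8
eef_pos: [0.4676, 0.0002, 0.2491]
ee_rot: [-3.139, 0.0, -0.62]
force: [0.1, 0.1, -1.1]
width: 0.0873
gripper_force: 0.0
```

Run:
```python
from h import *
s=arm.get_state(); print(s['t'],s['eef_pos'],s['force'])
b=np.array([.5102,-.0298]); T=tcp()
c=np.array([.6091,-.0171,0]); yaw=np.radians(7.4); ex=np.array([np.cos(yaw),np.sin(yaw),0]); ey=np.array([-ex[1],ex[0],0]); A=np.stack([ex,ey,[0,0,1]])
for nm in('wrist','scene'):
    p,d=arm.grab_frame(nm); P=cloud(nm,d,T)
    if nm=='scene': cv2.imwrite('pics/s7.png',cv2.resize(p[170:330,190:400],(787,600),interpolation=cv2.INTER_CUBIC))
    x=P[...,:2]-b; rr=np.hypot(x[...,0],x[...,1])
    w=P[(P[...,2]>.036)&(P[...,2]<.046)&(rr<.076)&(rr>.022)]
    if len(w)>8: print(nm,'arm',len(w),cv2.minAreaRect(np.float32(w[:,:2]*1000)),np.degrees(np.arctan2(*(np.median(w,0)[:2]-b)[::-1])))
    L=(P-c)@A.T*1000
    X=L[(abs(L[...,1])<40)&(abs(L[...,0])<40)&(L[...,2]>128)&(L[...,2]<170)]
    if len(X)>30: print('tab',len(X),np.percentile(X[:,2],[50,90]),cv2.minAreaRect(np.float32(X[:,:2])))
```

```text
32.8 [4.67600124e-01 1.58870640e-04 2.49063731e-01] [ 0.08245257  0.13640612 -1.05995894]
wrist arm 1007 ((560.0562744140625, -20.152172088623047), (36.86092758178711, 51.241207122802734), 89.45226287841797) 7.393636951086759
tab 2194 [147.73462331 149.01318223] ((-0.3078460693359375, -0.41022682189941406), (15.0120210647583, 50.16044998168945), 0.4330975115299225)
scene arm 28 ((540.0238037109375, -16.557571411132812), (24.962472915649414, 11.077020645141602), 41.79551696777344) 21.013138921216115
tab 172 [144.96740685 148.41779442] ((0.06934070587158203, 1.5484638214111328), (15.77742862701416, 50.677730560302734), 1.0135767459869385)
```

View pics/s7.png

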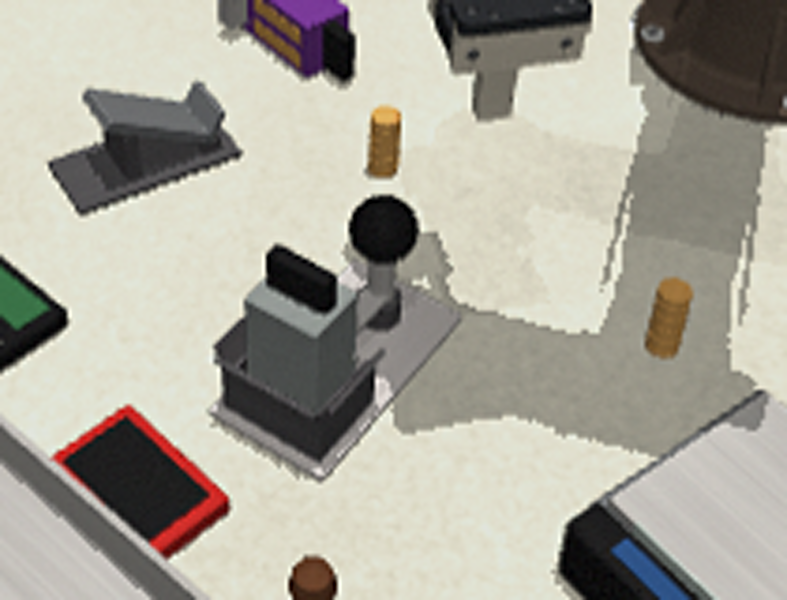

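The crop shows the cassette docked at (300,330), the arm over the toe behind it at (370,350), and both coin stacks, the ink pad and the stamp in place. The arm measures 7.4° in world yaw, the same as the dock, so it is home.

```bash
python3 -c "
from station import arm
print(arm.job_done())"
```

```text
the job is handed in; nothing more can be done
None
```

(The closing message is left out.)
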